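# Load a post base through the spring flap of a holding track

### The arm

A 7-joint arm with a two-finger parallel gripper is mounted at the origin on the work surface. World frame = base frame: x ahead of the robot, y to its left, z up, the work surface at z = 0. Lengths are in m, angles in rad, forces in N, time in s.
With the tool pointing down it reaches from about 0.35 to 0.9 m from the base axis. Payload 8.1 kg.
Tool frame: the origin (TCP) lies midway between the tips of the shut fingers; the grasp point (between the pads) lies robot.pinch_z behind it (robot.pinch_z is the distance from the TCP to the grasp point, in m); z points along the fingers, y is the line along which they close (so a half turn about z gives the same grasp; the last joint's range is limited). The gripper opens to 85 mm and grips with 20 to 120 N. Pads are 22 mm wide; open, the fingers measure 114 mm over their backs; the gripper's body (76 mm by 85 mm) begins 54 mm behind the grasp point. The pads swing forward as they close: fully open they stand 13 mm farther back than shut.
Start: joints at [1.221, 0.434, 0.025, 1.573, -0.012, 1.134, -0.075], TCP at [0.153, -0.606, 0.231] pointing down, gripper open.
Joint ranges: [-2.62, 2.62], [-0.44, 2.09], [-1.27, 1.32], [0.08, 2.57], [-1.32, 4.46], [0.12, 2], [-2.74, 2.74]. Speed limits (rad/s): [2.22, 2.22, 3.01, 3.01, 3.14, 3.14, 3.14].

### API

Orientations are given as a unit quaternion [x, y, z, w].
In Python, from cell import robot gives the robot as it stands. Calls block until the motion is done:
- robot.move_pose(position, orientation): joint-space move of the TCP to a pose.
- robot.line_to(position, orientation=None, feed=0.15): straight line of the TCP; orientation=None keeps the orientation; feed is the mean speed in m/s.
- robot.move_joints(angles): joint-space move.
- robot.release() and robot.clamp(grasp_force=None): open the fingers fully, or close them until they stop; grasp_force is the grip in N (None keeps the last).
- robot.sleep(seconds).
- robot.inverse_kinematics(position, orientation): joint angles nearest the present ones, or None.
- robot.camera(name): name is "side" or "top"; returns a dict with "pixels" (384x512x3 uint8, blue, green, red), "depth" (384x512 float32, m along the optical axis (not along the pixel's ray), 0 where there is no reading), "vertical_fov" (degrees; the focal length in pixels is half the picture's height over the tangent of half this angle, whatever the lens; pixels are square), "cx", "cy" (the principal point, pixels), "R" (3x3) and "t" (3): a world point X has camera coordinates R X + t. Camera axes: x right, y down, z forward; pixel columns grow to the right and rows downward; lengths in m; the calibration is good to about 2 mm. A picture is of the moment at which its call begins.
A pose or a line that the arm cannot do raises robot.PlanningError and nothing moves.
- robot.job_done(): hands the job in; it is judged then, once.
Readings, each from a call of its own:
- robot.read_t(): time.
- robot.read_qpos(): joint angles.
- robot.read_dq(): joint speeds.
- robot.read_effort(): joint torques, N m.
- robot.read_eef_pos(): TCP position.
- robot.read_orientation(): TCP orientation.
- robot.read_force(): force on the tool from outside, world axes, zero at the start.
- robot.read_torque(): the same for the moment, N m.
- robot.read_gripper_width(): finger opening in m.
- robot.read_gripper_force(): force on a finger pad.
Only numpy, scipy, OpenCV 4.12 (cv2) and the standard library are available. Lean on these libraries where they do the work, as an engineer would, in place of code of your own. Each camera call takes 0.05 s, during which the arm holds its last target. There are 200 camera calls.

### The job

Slide the bare steel post base along the bench into the mouth of the blue holding track, so that its upright post pushes the orange spring flap open and passes it, and carry on until the plate meets the stop inside; press it home there with a steady push of about 15 newtons, held for half a second, never putting more than 20 newtons on the track. Then let go and leave it seated, with its plate holding the stop's green pin in and the flap swung shut behind the post, and leave the yellow post base where it stands.

Things in the scene. Friction and masses are not known exactly. Their poses are not given: they have to be found in the camera images.
- post_base: the part to load: bare steel post base, about 0.3 kg. Square plate 64 x 64 x 6 mm, with a square post 25 x 25 mm standing on its middle; 80 mm tall in all. Origin: centre of the plate's underside; z up; x and y along the plate's and the post's sides (four-fold symmetric: any side may lead)
- yellow_base: the same shape painted yellow; not to be moved. Origin as for the steel one
- track: blue holding track fixed to the bench; travel is along its own +y. Two rails, no floor: the part slides on the bench. Rails' inner faces 68 mm apart; lips at 9 to 15 mm height reach over the plate, leaving a 31 mm slot for the post, so the part can only enter at the mouth. It runs from y = -85 (mouth) to +117 mm. Origin: on the bench, on the slot's centre line; z up
- flap (a joint): orange spring flap: 0 shut, about 1.2 swung aside by the post. 50 mm long, 18 to 46 mm above the bench, on an upright pin (49 mm high) at x = -32, y = -65 mm of the track; swings inward (+y). Resists with about 5 to 11 N, also pushing the post sideways; springs shut once the post's centre is past y = -6 mm of the track
- track_mouth (a point): middle of the track's open end, on the bench, at y = -85 mm of the track (axes as the track's). Short side guides 15 mm high flare outward for 28 mm before it. Inside is a rigid stop: 66 mm wide steel foot under the lips with a red block 28 mm wide, 30 mm high. Its place is not measured and differs each time: its face lies 127 to 152 mm past this point, so feel for it
- sensor_pin (a joint): green sensing pin in the face of the stop, pushed in along +y by the plate's leading edge: 0 standing 4 mm out of the face, 0.004 flush (plate home); its spring is weak (under 1 N). A green tab on the stop moves with it

How it is judged:
By the outcome, as a careful person would: the job done as asked, in the order asked, and still so for the second after the job is handed in, with the robot touching nothing.
It also fails if it takes over 72 s, if anything falls off the work surface, if the arm or the gripper's body presses on something with over 40 N, if the wrist force passes 120 N, or if a joint passes its speed limit or range.

## Working session

There is one attempt and no reset: what is moved stays moved. The work goes in short steps, each a Python script; the robot and the scene stay as the last script left them, time stands still between calls to the robot, and variables do not carry over. Pictures are saved under pics/ and viewed, at most 10 in all, crops included, and the job is handed in when it is done.

```bash
ls; mkdir -p pics; python3 - <<'E'
from cell import robot
import cv2,numpy as np
for n in("top","side"):
    c=robot.camera(n); cv2.imwrite(f"pics/{n}0.png",c["pixels"]); np.savez(f"{n}0.npz",**c)
    print(n,c["vertical_fov"],c["cx"],c["cy"],c["R"].tolist(),c["t"])
print(robot.read_t(),robot.read_orientation(),robot.pinch_z,robot.read_gripper_width())
E
```

```text
pics
top 50.18847009542969 256.74417545366754 195.11665009375372 [[0.01765789701640953, -0.9996756200907115, 0.0183535628478291], [-0.9862341289613096, -0.020433040453060023, -0.16408757945003424], [0.16440937182802431, -0.015203468488964747, -0.986275018948072]] [-0.00343988  0.56518452  0.96279782]
side 48.17277203111752 254.50313442460723 197.88309802594327 [[-0.9011204116341571, -0.43356754290284666, -0.0010906316866074355], [-0.3091669429868802, 0.6443275362585749, -0.6994696758138285], [0.30397007270524967, -0.6299692149304945, -0.714661446518155]] [0.49293357 0.19780573 1.05776578]
0.1 [ 9.92400308e-01  1.23049333e-01 -1.52008840e-04 -6.83956446e-04] 0.0187 0.08530052959749572
```

View pics/top0.png

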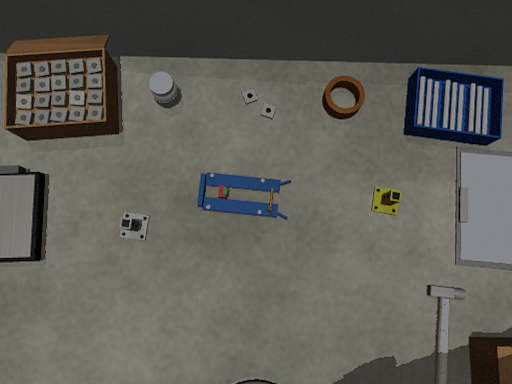

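View pics/side0.png

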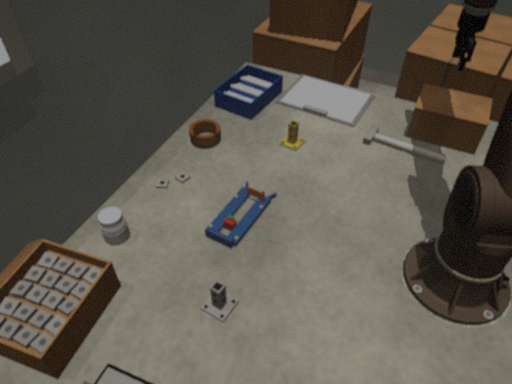

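The top view shows the blue track, closed end at (203,190) and mouth with orange flap at (275,197), so it opens toward −y. The steel base is at (135,226) and the yellow base at (387,200). The side view confirms this: track (240,215), steel (219,300), yellow (292,138). Next I rectify both views onto known heights to measure the poses.

```bash
cat > h.py <<'E'
import numpy as np,cv2
def K(c):
    f=192/np.tan(np.radians(c["vertical_fov"]/2)); return np.array([[f,0,c["cx"]],[0,f,c["cy"]],[0,0,1]])
def ortho(c,z,cen,size,s):
    """image: right = +y world, down = +x world ; size (wy,hx) m, s px/m"""
    w,h=int(size[0]*s),int(size[1]*s)
    R,t=np.array(c["R"]),np.array(c["t"])
    H=K(c)@np.c_[R[:,0],R[:,1],R[:,2]*z+t]          # (x,y,1)->px
    A=np.array([[0,1/s,cen[0]-size[1]/2],[1/s,0,cen[1]-size[0]/2],[0,0,1.]]) # (u,v,1)->(x,y,1)
    return cv2.warpPerspective(c["pixels"],H@A,(w,h),flags=cv2.INTER_CUBIC|cv2.WARP_INVERSE_MAP)
def back(c,uv,z):
    uv=np.atleast_2d(uv).astype(float); R,t=np.array(c["R"]),np.array(c["t"])
    d=np.c_[uv,np.ones(len(uv))]@np.linalg.inv(K(c)).T@R; o=-R.T@t
    return (o+d*((z-o[2])/d[:,2])[:,None])[:,:2]
E
python3 - <<'E'
from h import *
rows=[]
px={"top":[(135,226),(387,200),(240,195)],"side":[(219,303),(292,142),(240,215)]}
C={n:np.load(n+"0.npz") for n in px}
for n in px:print(n,back(C[n],px[n],0.01).round(3).tolist())
cen=back(C["top"],px["top"],0.01)
T=[ortho(C[n],.015,cen[2],(.30,.14),2600) for n in px]
cv2.imwrite("pics/track.png",np.vstack([cv2.resize(t,None,fx=.8,fy=.8) for t in T]))
B=[[ortho(C[n],.006,cen[i],(.12,.12),2300) for n in px] for i in(0,1)]
cv2.imwrite("pics/bases.png",np.vstack([np.hstack(b) for b in B]))
print(cen)
E
```

```text
top [[0.486, 0.311], [0.565, -0.327], [0.571, 0.05]]
side [[0.486, 0.317], [0.56, -0.314], [0.568, 0.05]]
[[ 0.48643882  0.31075262]
 [ 0.56549782 -0.32725314]
 [ 0.57068463  0.04955692]]
```

View pics/track.png

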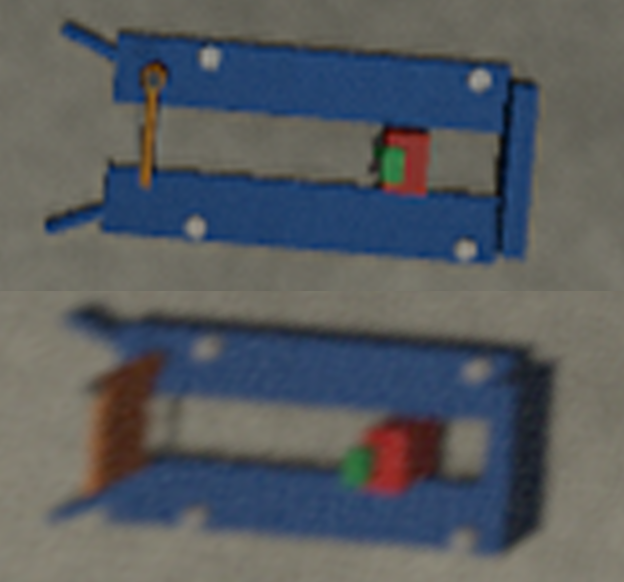

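View pics/bases.png

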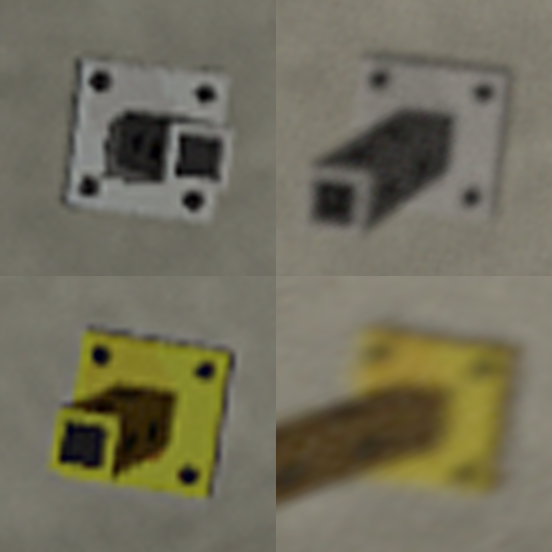

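Both rectified views are clear: in the upper (top-camera) one, the track's mouth is at the left with screws at (209,58), (195,228), (480,80), (465,249). Track and bases are all yawed about −0.1 rad. I'll refine the numbers.

```bash
cat >> h.py <<'E'
def rect(c,cen,z=.006,lo=(0,0,105),hi=(180,60,255),win=.10,s=4000):
    """min-area rect of a coloured region in the rectified picture -> x,y,yaw(mod 90deg),sizes mm"""
    im=ortho(c,z,cen,(win,win),s); m=cv2.inRange(cv2.cvtColor(im,cv2.COLOR_BGR2HSV),lo,hi)
    n,l,st,_=cv2.connectedComponentsWithStats(m); k=1+np.argmax(st[1:,4])
    (u,v),wh,a=cv2.minAreaRect(cv2.findNonZero((l==k).astype(np.uint8)))
    b=(a+45)%90-45
    return np.array([cen[0]-win/2+v/s,cen[1]-win/2+u/s,-np.radians(b),wh[0]/s*1e3,wh[1]/s*1e3])
def track_profile(c,cen,yaw,z=.015,s=4000):
    """rectify along track: rows = track x, cols = track y; returns blue mask centred on cen"""
    R,t=np.array(c["R"]),np.array(c["t"]); H=K(c)@np.c_[R[:,0],R[:,1],R[:,2]*z+t]
    X=np.array([np.cos(yaw),np.sin(yaw)]);Y=np.array([-np.sin(yaw),np.cos(yaw)])
    w,h=int(.30*s),int(.14*s); o=np.array(cen)-X*.07-Y*.15
    A=np.array([[Y[0]/s,X[0]/s,o[0]],[Y[1]/s,X[1]/s,o[1]],[0,0,1]])
    im=cv2.warpPerspective(c["pixels"],H@A,(w,h),flags=cv2.INTER_CUBIC|cv2.WARP_INVERSE_MAP)
    return cv2.inRange(cv2.cvtColor(im,cv2.COLOR_BGR2HSV),(100,110,50),(130,255,255)),im
def edges(m,c0,c1,s=4000):
    p=m[:,int((.15+c0)*s):int((.15+c1)*s)].mean(1)>127
    return (np.flatnonzero(np.diff(p.astype(int)))/s-.07)*1e3
E
python3 - <<'E'
from h import *
for n in("top","side"):
    c=np.load(n+"0.npz")
    print(n,"steel",rect(c,(.4864,.313)).round(4),"yellow",rect(c,(.562,-.322),lo=(20,120,100),hi=(35,255,255)).round(4))
    cen=(.5707,.0496)
    for yaw in(-.083,):
        m,im=track_profile(c,cen,yaw)
        for a,b in((-.09,-.08),(-.06,-.05),(-.03,-.01),(.01,.03),(.05,.07)):print(a,edges(m,a,b).round(1))
        q=m[int(.029*4000):int(.045*4000)].mean(0)>127; print("y",(np.flatnonzero(np.diff(q.astype(int)))/4-150).round(1))
        q=m[int(.09*4000):int(.105*4000)].mean(0)>127; print("y",(np.flatnonzero(np.diff(q.astype(int)))/4-150).round(1))
E
```

```text
top steel [ 0.4863  0.3129 -0.     99.75   99.75  ] yellow [ 0.5652 -0.327  -0.1572 70.6039 64.7278]
-0.09 [-46.  -29.5 -23.  -14.   17.5  49. ]
-0.06 [-46.  -43.5 -32.5 -14.   17.2  38.2]
-0.03 [-46.3 -13.8  17.7  49.2]
0.01 [-46.3 -14.   17.2  49.2]
0.05 [-46.5 -14.   17.2  49. ]
y [-98.  -81.8 -75.  -56.2 -48.8  74.   80.2  91.8  93.5 105.5]
y [-97.5 -80.2 -76.   91.8  93.5 105.5]
side steel [ 0.4863  0.3129 -0.     99.75   99.75  ] yellow [ 0.5638 -0.3207 -0.1411 64.4539 63.4375]
-0.09 [-47.8 -34.5  28.2  45.2]
-0.06 [-30.5 -18.   16.2  36. ]
-0.03 [-48.3 -17.5  16.2  45.2]
0.01 [-48.5 -17.5  24.   45.8]
0.05 [-48.5 -15.8  16.2  45.5]
y [-92.  -87.8 -73.  -62.2 -48.5  68.5  80.5  94.8  95.2  95.8  96.   97.5]
y [-83.2  32.   39.8  40.5  41.8  97. ]
```

```bash
cat >> h.py <<'E'
def Q(th): return [np.cos(th/2),np.sin(th/2),0,0]   # tool down, tool x at angle th
E
python3 - <<'E'
from h import *
from cell import robot
yaw=-.125;p=[.4862,.316]
for th in(yaw+np.pi/2,yaw-np.pi/2,yaw,yaw+np.pi):
    a=robot.inverse_kinematics(p+[.053],Q(th)); b=robot.inverse_kinematics([.56,-.12,.053],Q(th))
    print(round(th,2),None if a is None else a.round(2), None if b is None else b.round(2))
t0=robot.read_t()
robot.move_pose(p+[.2],Q(yaw+np.pi/2)); print(robot.read_t())
robot.line_to(p+[.054]); print(robot.read_t(),robot.read_force().round(2))
robot.clamp(20); print(robot.read_t(),robot.read_gripper_width(),robot.read_force().round(2),robot.read_eef_pos().round(4))
robot.release(); print(robot.read_t(),robot.read_force().round(2))
E
```

```text
1.45 [-0.18  0.68 -0.72  1.82  0.58  0.86 -1.31] [ 0.5   0.62 -0.54  1.85  0.44  0.79 -0.4 ]
-1.7 [ 0.01  0.84 -1.07  1.81  0.86  1.04  1.61] [-0.58  0.87  1.14  1.94 -0.96  1.01 -2.24]
-0.12 [-0.82  0.57  0.21  1.88 -0.17  0.71 -2.2 ] [ 0.23  0.56 -0.15  1.87  0.12  0.71 -1.69]
3.02 [-0.04  0.78 -0.96  1.81  0.77  0.98  0.11] [ 0.58  0.66 -0.68  1.84  0.54  0.83  1.08]
3.5167
4.6417 [-1.    0.3  -0.01]
5.2167 0.024109786331613165 [-1.32 -0.2   3.5 ] [0.4863 0.3161 0.0543]
5.8333 [-0.34 -0.15  0.66]
```

```bash
python3 - <<'E'
from h import *
from cell import robot
yaw=-.125;p=[.4863,.3161]; th=yaw+np.pi
robot.line_to(p+[.14],feed=.2); robot.move_pose(p+[.14],Q(th)); robot.line_to(p+[.054],feed=.2)
robot.clamp(90); print(robot.read_t(),robot.read_gripper_width(),robot.read_force().round(2),robot.read_eef_pos().round(4))
robot.line_to(p+[.15],feed=.2); print(robot.read_t(),robot.read_force().round(2))
ty=-.083; O=np.array([.5699,.0378]); Y=np.array([-np.sin(ty),np.cos(ty)])
m=O-Y*.165
robot.move_pose([*m,.15],Q(ty+np.pi)); print(robot.read_t(),robot.read_force().round(2))
robot.line_to([*m,.07]); print(robot.read_force().round(2))
robot.line_to([*m,.0545],feed=.03); print(robot.read_t(),robot.read_force().round(2),robot.read_eef_pos().round(4))
ims=[]
for n in("top","side"):
    c=robot.camera(n); np.savez(n+"1.npz",**c); ims.append(ortho(c,.006,(m[0]+.01,m[1]+.045),(.20,.13),3000))
cv2.imwrite("pics/pre.png",cv2.resize(np.vstack(ims),None,fx=.75,fy=.75))
E
```

```text
8.8083 0.023521641110438984 [-0.15 -2.5   4.9 ] [0.4866 0.3161 0.0545]
9.4417 [-0.62 -0.55 -3.71]
11.0833 [-0.34  0.39 -3.44]
[ 0.83  0.17 -2.43]
12.4333 [-3.09 -2.08  2.  ] [ 0.5561 -0.1269  0.0546]
```

View pics/pre.png

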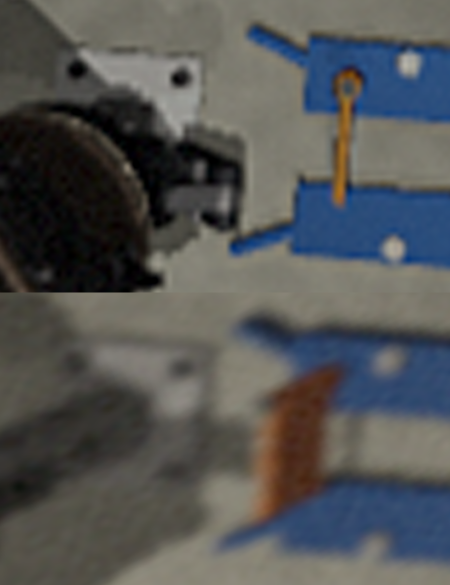

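The held plate is visible left of the mouth: the top-view plate corner is near (201,55) and the mouth edge at (305,40)–(295,250). I'll measure the plate's edge against the track in the track-aligned frame.

```bash
python3 - <<'E'
from h import *
O=np.array([.5699,.0378]);ty=-.083;Y=np.array([-np.sin(ty),np.cos(ty)])
ims=[]
for n in("top","side"):
    c=np.load(n+"1.npz")
    _,im=track_profile(c,O-Y*.165,ty,z=.006); g=cv2.GaussianBlur(cv2.cvtColor(im,cv2.COLOR_BGR2GRAY),(9,9),0).astype(float)
    # upper edge x~-32: columns y from -28..+25mm
    cols=np.arange(-24,27,4); r=[]
    for y in cols:
        k=int((.15+y/1e3)*4000); seg=g[int(.028*4000):int(.048*4000),k-4:k+5].mean(1); d=np.gradient(seg); i=np.argmax(d)
        r.append((i/4+28-70))
    r=np.array(r); print(n,r.round(1), np.polyfit(cols,r,1).round(3))
    # right edge y~+32
    rows=np.arange(-27,20,4); e=[]
    for x in rows:
        k=int((.07+x/1e3)*4000); seg=g[k-4:k+5,int(.172*4000):int(.194*4000)].mean(0); d=np.gradient(seg); e.append(np.argmin(d)/4+22)
    e=np.array(e); print("right",e.round(1))
    ims.append(im[:, 300:1000])
    # track slot edges in this frame at z=.015
    m,_=track_profile(c,O-Y*.05,ty)
    print("slot",edges(m,.02,.035).round(1),edges(m,.06,.08).round(1),edges(m,.10,.12).round(1))
cv2.imwrite("pics/al.png",np.hstack(ims)[:,:].copy()[::2,::2])
E
```

```text
top [-37.8 -31.8 -29.5 -30.2 -30.5 -30.8 -31.2 -31.5 -31.  -30.  -30.5 -30.8
 -31.8] [  0.049 -31.327]
right [31.5 32.2 32.5 32.5 32.  30.8 30.8 26.5 26.5 24.2 38.  37.8]
slot [-46.3 -14.3  17.2  49. ] [-46.5 -14.3  17.5  49. ] [-46.3 -13.3  20.2  49. ]
side [-30.8 -32.  -31.  -31.2 -31.  -31.8 -31.5 -31.  -29.2 -30.8 -31.8 -30.5
 -22.2] [  0.084 -30.365]
right [22.  22.  33.5 32.8 31.5 30.8 29.8 28.5 32.2 30.5 32.5 25.5]
slot [-48.5 -18.   15.8  45.2] [-48.8 -17.8  16.2  45.2] [-48.5 -16.   23.5  45. ]
```

View pics/al.png

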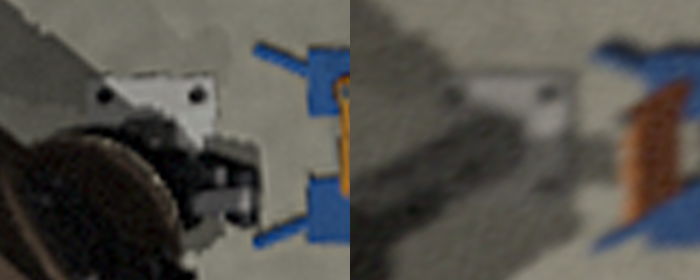

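```bash
cat >> h.py <<'E'
TY=-.083; O=np.array([.5699,.0378]); X=np.array([np.cos(TY),np.sin(TY)]); Y=np.array([-np.sin(TY),np.cos(TY)])
def tf(f): return np.array([f[:2]@X,f[:2]@Y,f[2]])
def go(robot,x,y,z,feed): p=O+X*x+Y*y; robot.line_to([*p,z],feed=feed)
E
python3 - <<'E'
from h import *
from cell import robot
x=-.0004; z=.0549
go(robot,x,-.165,z,.03); print(robot.read_t(),tf(robot.read_force()).round(2),robot.read_eef_pos().round(4))
y=-.165
while y<-.0801:
    y+=.005; go(robot,x,y,z,.04); f=tf(robot.read_force()); e=robot.read_eef_pos()[:2]-O
    print(round(robot.read_t(),2),round(y*1e3,1),round(x*1e3,2),f.round(1),(e@X*1e3).round(2),(e@Y*1e3).round(2))
    if abs(f[0])>4: x+=np.sign(f[0])*.0004
    if np.hypot(*f[:2])>12: print("stop");break
E
```

```text
12.7833 [ 0.22  0.49 -2.76] [ 0.5559 -0.1264  0.0547]
13.06 -160.0 -0.4 [ 1.1 -0.4 -2. ] -0.41 -159.28
13.33 -155.0 -0.4 [-0.4 -1.5 -3. ] -0.4 -154.45
13.61 -150.0 -0.4 [ 0.2 -0.8 -2.4] -0.38 -149.56
13.88 -145.0 -0.4 [ 0.2 -0.  -2.6] -0.38 -144.55
14.16 -140.0 -0.4 [ 0.1 -0.1 -2. ] -0.38 -139.58
14.43 -135.0 -0.4 [-0.  -0.2 -3.2] -0.37 -134.56
14.71 -130.0 -0.4 [ 0.2 -0.2 -2.9] -0.38 -129.57
14.98 -125.0 -0.4 [-0.7 -0.2 -1.8] -0.41 -124.54
15.26 -120.0 -0.4 [ 0.3 -0.6 -2.3] -0.41 -119.55
15.53 -115.0 -0.4 [ 0.4 -0.9 -2.7] -0.39 -114.54
15.81 -110.0 -0.4 [-0.3 -0.6 -2.7] -0.4 -109.56
16.08 -105.0 -0.4 [ 0.7  0.1 -1.9] -0.39 -104.58
16.36 -100.0 -0.4 [-0.5 -0.1 -2.1] -0.38 -99.57
16.63 -95.0 -0.4 [-0.1 -0.9 -2.4] -0.38 -94.57
16.91 -90.0 -0.4 [ 0.4 -0.5 -2.6] -0.39 -89.59
17.18 -85.0 -0.4 [-0.3 -0.6 -2.9] -0.41 -84.56
17.46 -80.0 -0.4 [ 0.5 -4.5 -1.4] -0.41 -81.01
```

The part entered the rails with no side force, and the post has just met the flap. I continue through the flap with the plate lightly on the bench.

```bash
python3 - <<'E'
from h import *
from cell import robot
x=-.0004; z=.0547; y=-.080
while y<.0049:
    y+=.004; go(robot,x,y,z,.04); f=tf(robot.read_force()); e=robot.read_eef_pos()[:2]-O
    print(round(robot.read_t(),2),round(y*1e3,1),round(x*1e3,2),f.round(1),(e@X*1e3).round(2),(e@Y*1e3).round(2))
    if np.hypot(*f[:2])>15.5: print("stop");break
E
```

```text
17.71 -76.0 -0.4 [ 0.  -6.8 -0.1] -0.3 -77.72
17.96 -72.0 -0.4 [ -1.  -10.6   2.8] -0.48 -74.75
18.21 -68.0 -0.4 [ -0.2 -10.5   3.5] -0.29 -71.07
18.46 -64.0 -0.4 [ 0.5 -9.4  0.9] 0.08 -66.88
18.71 -60.0 -0.4 [ 3.  -8.6 -0.9] 0.45 -62.38
18.96 -56.0 -0.4 [ 3.1 -7.3 -1.8] 0.71 -58.0
19.21 -52.0 -0.4 [ 4.1 -6.6 -1.9] 0.82 -53.59
19.46 -48.0 -0.4 [ 4.8 -5.6 -3.1] 0.93 -49.16
19.71 -44.0 -0.4 [ 3.4 -4.7 -3.6] 0.93 -44.84
19.96 -40.0 -0.4 [ 4.  -2.9 -3.3] 0.9 -40.6
20.21 -36.0 -0.4 [ 3.6 -3.6 -3. ] 0.91 -36.29
20.46 -32.0 -0.4 [ 5.  -1.4 -2.9] 0.8 -31.67
20.71 -28.0 -0.4 [ 5.5 -1.2 -3.5] 0.59 -27.4
20.96 -24.0 -0.4 [ 5.2 -0.2 -3.8] 0.32 -23.56
21.21 -20.0 -0.4 [ 5.5 -0.8 -2.8] 0.12 -19.65
21.46 -16.0 -0.4 [ 5.2 -0.6 -3.3] -0.01 -15.84
21.71 -12.0 -0.4 [ 4.9 -0.6 -2.6] -0.08 -11.96
21.96 -8.0 -0.4 [ 5.2 -0.9 -2.3] -0.17 -8.08
22.21 -4.0 -0.4 [ 2.7  0.5 -2.1] -0.78 -3.71
22.46 0.0 -0.4 [ 1.5  0.4 -2.4] -0.72 0.37
22.71 4.0 -0.4 [ 0.5  0.8 -2.3] -0.7 4.42
22.96 8.0 -0.4 [-0.9  0.1 -2.7] -0.65 8.42
```

```bash
python3 - <<'E'
from h import *
from cell import robot
x=-.0005; z=.0545; y=.008
def F(n=3):
    r=[]
    for _ in range(n): r.append(tf(robot.read_force())); robot.sleep(.01)
    return np.mean(r,0)
b=0.2; i=0; ph=[]
while y<.045:
    y+=.0004; go(robot,x,y,z,.012); f=F(); i+=1
    e=(robot.read_eef_pos()[:2]-O)@Y*1e3
    if i%6==0 or f[1]<-2.5: print(round(robot.read_t(),2),round(y*1e3,1),f.round(1),e.round(2))
    if f[1]<-4:
        robot.sleep(.1); g=F(5); print("again",g.round(1))
        if g[1]<-4: break
print("contact",y)
while y<.055:
    f=F(4); print(round(robot.read_t(),2),round(y*1e3,2),f.round(1),((robot.read_eef_pos()[:2]-O)@Y*1e3).round(2))
    if -f[1]>14.3 or robot.read_t()>50: break
    y+=float(np.clip((15+f[1])/4/1e3*.5,.0001,.0005)); go(robot,x,y,z,.012); robot.sleep(.05)
t0=robot.read_t(); log=[]
while robot.read_t()<t0+1.0:
    f=F(3); log.append((round(robot.read_t()-t0,2),f.round(1).tolist()))
    if -f[1]>16: y-=.0001; go(robot,x,y,z,.012)
    elif -f[1]<14: y+=.0001; go(robot,x,y,z,.012)
print(log,y)
E
```

```text
23.51 8.8 [-1.8 -2.6  3.7] 8.53
23.78 9.2 [-1.8 -4.   5.4] 8.79
again [-1.8 -4.   5.3]
contact 0.009199999999999998
23.96 9.2 [-1.6 -3.5  5.1] 8.83
24.29 9.7 [-1.3 -3.7  4.8] 9.45
24.62 10.2 [ 0.1 -3.9  4.3] 10.1
24.96 10.7 [ 0.2 -4.6  4.9] 10.55
25.29 11.2 [ 0.4 -4.6  5. ] 11.08
25.62 11.7 [ 0.4 -4.7  5.4] 11.63
25.96 12.2 [ 0.3 -4.3  4.7] 12.15
26.29 12.7 [ 0.2 -4.6  5.4] 12.59
26.62 13.2 [ 0.1 -5.3  5.8] 13.09
26.96 13.7 [ 0.1 -5.   5.2] 13.52
27.29 14.2 [ 0.2 -4.6  5.7] 14.01
27.62 14.7 [ 0.5 -5.5  6.5] 14.3
27.96 15.2 [ 0.  -7.1  7.7] 14.36
28.29 15.7 [-0.9 -8.9  9.5] 14.44
28.62 16.2 [-0.6 -9.9 10. ] 14.51
28.96 16.7 [ -1.6 -11.   11.3] 14.52
29.29 17.19 [ -1.6 -12.5  12.9] 14.61
29.62 17.51 [ -1.7 -13.6  13.9] 14.67
29.96 17.68 [ -2.3 -13.6  14.1] 14.7
30.29 17.85 [ -2.2 -14.1  14.5] 14.7
30.62 17.96 [ -2.3 -14.7  15.8] 14.69
[(0.02, [-2.6, -14.5, 15.4]), (0.05, [-1.7, -14.3, 15.4]), (0.07, [-2.2, -14.3, 15.0]), (0.1, [-2.5, -14.5, 15.0]), (0.12, [-2.0, -14.2, 14.9]), (0.15, [-2.0, -14.4, 14.7]), (0.18, [-2.1, -14.6, 15.0]), (0.2, [-1.9, -14.5, 15.0]), (0.23, [-2.1, -14.0, 14.7]), (0.25, [-2.1, -14.6, 14.9]), (0.27, [-2.2, -14.5, 14.7]), (0.3, [-1.5, -14.5, 15.2]), (0.32, [-2.3, -14.5, 15.0]), (0.35, [-2.1, -14.5, 15.0]), (0.38, [-2.2, -14.3, 15.1]), (0.4, [-1.7, -14.5, 15.0]), (0.43, [-1.9, -14.5, 14.9]), (0.45, [-2.2, -14.0, 14.9]), (0.48, [-2.1, -14.4, 15.2]), (0.5, [-2.1, -14.5, 14.7]), (0.52, [-1.8, -15.1, 14.8]), (0.55, [-1.5, -14.1, 14.8]), (0.57, [-1.8, -14.6, 15.2]), (0.6, [-1.7, -14.6, 14.9]), (0.62, [-2.3, -14.2, 15.7]), (0.65, [-2.2, -14.6, 15.3]), (0.68, [-1.6, -14.2, 15.1]), (0.7, [-2.1, -13.9, 15.1]), (0.98, [-2.0, -15.0, 14.6]), (1.0, [-1.9, -14.7, 15.5])] 0.018060183648940693
```

The wrist reads about 14.5 N forward, but the downward load grew to about 15 N, so bench friction takes part of the push. I'll unload z while keeping the forward force regulated, then redo the hold with the push really on the stop.

```bash
python3 - <<'E'
from h import *
from cell import robot
x=-.0005; z=.0545; y=.01806
def F(n=3):
    r=[]
    for _ in range(n): r.append(tf(robot.read_force())); robot.sleep(.01)
    return np.mean(r,0)
hold=None; y-=.0008; go(robot,x,y,z,.012); T=robot.read_t()
ft=-12; k=0; mx=0
while robot.read_t()<T+14:
    f=F(); mx=max(mx,-f[1]); k+=1; t=robot.read_t()
    if k%3==0: print(round(t,2),round(y*1e3,2),round(z*1e3,2),f.round(1),((robot.read_eef_pos()[:2]-O)@Y*1e3).round(2))
    if f[2]<2 and ft==-12: ft=-15.7
    ok=-16.6<f[1]<-14.8 and f[2]<2.5
    hold=(hold or t) if ok else None
    if hold and t-hold>.9: print("held",hold,t); break
    dz=np.clip((f[2]-.5)*.03e-3,-.1e-3,.3e-3) if abs(f[2]-.5)>1 else 0
    dy=np.clip((f[1]-ft)*.12e-3,-.4e-3,.2e-3) if abs(f[1]-ft)>.5 else 0
    if dz or dy: z+=dz; y+=dy; go(robot,x,y,z,.012)
print(mx,y,z)
E
```

```text
32.45 17.26 55.09 [  0.  -11.1   6.7] 14.66
33.27 17.69 55.52 [  1.4 -11.5   3.6] 14.75
34.1 18.0 55.75 [  1.8 -11.4   2.5] 14.78
34.92 18.47 55.88 [  1.4 -12.1   1.9] 14.85
35.75 19.07 56.02 [  1.9 -14.2   1.7] 14.96
36.58 19.64 56.17 [  1.7 -14.3   2. ] 15.05
37.4 19.91 56.26 [  1.8 -14.7   1.6] 15.08
38.23 20.16 56.38 [  1.8 -15.3   1.4] 15.14
38.55 20.24 56.38 [  2.1 -15.2   1.1] 15.15
held 37.95 39.1
16.121369786908797 0.020304630192654938 0.0564106082522389
```

```bash
python3 - <<'E'
from h import *
from cell import robot
x=-.0005; z=.05641; y=.0203
def F(n=3):
    r=[]
    for _ in range(n): r.append(tf(robot.read_force())); robot.sleep(.01)
    return np.mean(r,0)
hold=None; T=robot.read_t(); ft=-16.3; mx=0; L=[]
while robot.read_t()<T+6:
    f=F(); mx=max(mx,-f[1]); t=robot.read_t(); L.append(f)
    hold=(hold or t) if (-17.2<f[1]<-15.4 and f[2]<1) else None
    if hold and t-hold>.75: print("held",hold,t); break
    dz=np.clip((f[2]+.7)*.04e-3,-.1e-3,.15e-3) if abs(f[2]+.7)>1 else 0
    dy=np.clip((f[1]-ft)*.15e-3,-.4e-3,.2e-3) if abs(f[1]-ft)>.6 else 0
    if dz or dy: z+=dz; y+=dy; go(robot,x,y,z,.012)
print(mx,y,z,np.round(L[-4:],1).tolist())
for _ in range(12):
    f=F()
    if f[1]>-5: break
    y-=.0004; go(robot,x,y,z,.03)
print(robot.read_t(),f.round(1),y)
robot.release(); print(robot.read_t(),tf(robot.read_force()).round(1))
p=robot.read_eef_pos(); robot.line_to([p[0],p[1],.16],feed=.15); print(robot.read_t())
robot.line_to([p[0]-.12,p[1]-.1,.22],feed=.25)
print(robot.read_t(),robot.read_force().round(1))
ims=[]
for n in("top","side"):
    c=robot.camera(n); np.savez(n+"2.npz",**c); ims.append(ortho(c,.015,(.5707,.0496),(.30,.14),2080))
cv2.imwrite("pics/end.png",np.vstack(ims))
E
```

```text
held 39.4 40.225
15.932464547868635 0.020642480164563316 0.05660762801267045 [[2.0, -15.5, 0.6], [1.6, -15.9, 0.8], [2.1, -15.6, 0.1], [2.7, -15.9, 0.9]]
43.525 [ 2.6 -5.8 -7. ] 0.015842480164563303
44.15 [ 0.2 -0.6  0.4]
44.9917
45.8083 [ 0.   0.4 -0.3]
```

View pics/end.png

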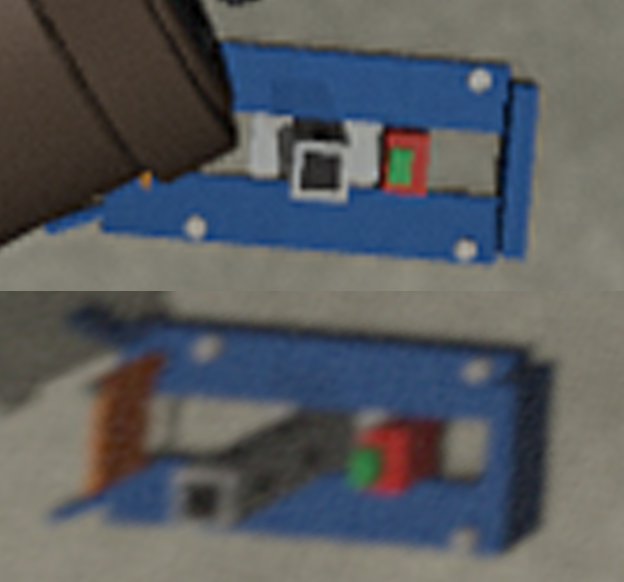

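The picture shows the flap shut behind the post and the green tab shifted from about (392,165) to (401,166), roughly 4 mm. I'll check that shift numerically, to rule out any spring-back.

```bash
python3 - <<'E'
from h import *
for n in("top","side"):
    for k in "012":
        c=np.load(n+k+".npz"); im=ortho(c,.03,(.575,.085),(.08,.08),8000); h=cv2.cvtColor(im,cv2.COLOR_BGR2HSV)
        o=[]
        for lo,hi in(((45,120,40),(85,255,255)),((0,150,60),(8,255,255))):
            m=cv2.inRange(h,lo,hi); M=cv2.moments(m,True); u=np.flatnonzero((m>0).sum(0)>20)
            o+=[round(M["m10"]/M["m00"]/8,2),round(M["m01"]/M["m00"]/8,2),u.min()/8,u.max()/8,round(M["m00"]/64)]
        print(n,k,o)
E
```

```text
top 0 [40.81, 41.26, np.float64(34.0), np.float64(46.5), 152, 50.92, 38.95, np.float64(38.625), np.float64(58.875), 333]
top 1 [40.79, 41.23, np.float64(33.875), np.float64(46.25), 144, 50.79, 38.68, np.float64(38.125), np.float64(58.75), 325]
top 2 [45.26, 42.38, np.float64(40.875), np.float64(49.625), 116, 49.56, 38.46, np.float64(37.0), np.float64(58.75), 301]
side 0 [36.91, 44.33, np.float64(31.75), np.float64(42.0), 120, 57.63, 36.55, np.float64(43.0), np.float64(73.375), 647]
side 1 [36.69, 44.15, np.float64(31.25), np.float64(41.75), 122, 57.21, 36.57, np.float64(43.0), np.float64(73.125), 622]
side 2 [40.49, 44.09, np.float64(34.625), np.float64(46.125), 122, 58.7, 36.13, np.float64(43.5), np.float64(73.875), 554]
```

```bash
python3 - <<'E'
from h import *
from cell import robot
robot.sleep(.5)
r=[]
for _ in range(8):
    row=[]
    for n in("top","side"):
        c=robot.camera(n); h=cv2.cvtColor(ortho(c,.03,(.575,.085),(.08,.08),8000),cv2.COLOR_BGR2HSV)
        m=cv2.inRange(h,(45,120,40),(85,255,255)); u=np.flatnonzero((m>0).sum(0)>20); row+=[u.max()/8, np.flatnonzero(m.any(0)).mean()/8]
    r.append(row)
print(robot.read_t(),np.mean(r,0),np.std(r,0))
c=robot.camera("side"); print(rect(c,(.562,-.322),lo=(20,120,100),hi=(35,255,255)).round(4))
E
```

```text
47.2083 [49.625   45.40625 46.40625 40.25   ] [0.         0.03125    0.50678984 0.1682864 ]
[ 0.5403 -0.3195  0.118  28.0463 67.5844]
```

```bash
python3 -c "
from cell import robot
print(robot.read_t(),robot.job_done())"
```

```text
the job is handed in; nothing more can be done
47.2583 None
```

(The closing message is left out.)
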